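# Sort the parts salvaged from an old board into their trays

### The job

The parts stripped from the old board lie mixed on the mat: put the two finned heat sinks in the divided tray, one in each bay and fins up, stand the two capacitor cans upright side by side in the plain square tray, and put the transformer on its foot in the round dish. Set every part flat on the floor of its tray and let go of it there, do not drop or throw anything, and leave the flux jar and the screwdriver where they are.

Things in the scene. Friction and masses are not known exactly. Their poses are not given: they have to be found in the camera images.
- heatsink_a_center (a point): square aluminium heat sink with upright fins, 36 x 36 mm, 24 mm tall, about 50 g, lying base down on the mat (fins up). The point is its centre, 12 mm above its underside; z is up, the fins run along its x. Its four sides can all be gripped. Its twin is the same.
- heatsink_b_center (a point): square aluminium heat sink with upright fins, 36 x 36 mm, 24 mm tall, about 50 g, lying base down on the mat (fins up). The point is its centre, 12 mm above its underside; z is up, the fins run along its x. Its four sides can all be gripped. Its twin is the same.
- capacitor_a_center (a point): capacitor: a black upright can with a bare aluminium top, 30 mm across, 45 mm tall, about 45 g, standing on the mat. The point is its centre, 22.5 mm above its underside; z is up. Its twin is the same.
- capacitor_b_center (a point): capacitor: a black upright can with a bare aluminium top, 30 mm across, 45 mm tall, about 45 g, standing on the mat. The point is its centre, 22.5 mm above its underside; z is up. Its twin is the same.
- transformer_center (a point): small transformer: a flat black foot 36 x 28 x 5 mm, on it a copper winding block 24 (x) x 28 (y) mm reaching 25 mm up, and through it a dark steel core 36 (x) x 14 (y) mm, its top 30 mm above the underside; about 80 g, standing on its foot. The point is its centre, 15 mm above its underside; z is up, the core runs along x. Grip it across y, on the two winding faces 28 mm apart.
- divided_tray: grey oblong tray 90 (x) x 172 (y) mm with one partition across its middle that makes two bays, each about 84 mm by 81 mm inside; bay centres 42 mm either way along its y. Walls and floor 3 mm thick, wall tops and partition 10 mm above the bench. Origin at the centre of its underside, on the bench. It is fixed to the bench, its place and yaw differ each time (yaw within 0.25 rad of zero).
- square_tray: grey square tray without partition, 100 x 100 mm (94 mm inside); walls and floor 3 mm thick, wall tops 10 mm above the bench. Origin at the centre of its underside, on the bench. It is fixed to the bench, its place and yaw differ each time (yaw within 0.25 rad of zero).
- round_dish: grey round dish, 100 mm across (about 92 mm inside); wall and floor 3 mm thick, rim 10 mm above the bench. Origin at the centre of its underside, on the bench. It is fixed to the bench, its place differs each time.
- flux_jar_center (a point): bystander: amber glass jar with a white cap, 42 mm across, 38 mm tall, loose, beyond the trays. The point is its centre, 19 mm above its underside. Not part of the work.
- screwdriver_grip (a point): bystander: screwdriver 140 mm long lying loose beyond the trays; the point is in the middle of its handle. Not part of the work.
Mind the look-alikes: they are no part of the job. Leave any pink look-alike of the part that bears heatsink_b_center alone. Leave any green look-alike of the part that bears heatsink_a_center alone.

How it is judged (in metres and radians):
At the end, for the whole second after the job is handed in: One heat sink in each bay of the divided tray, base down; both capacitors upright in the square tray; the transformer on its foot in the round dish: all flat on the tray floor (3 mm, 0.12 rad), released, at rest; jar and screwdriver within 25 mm of their start ((((x of heatsink_a_center in the frame of divided_tray between -0.028 and 0.028 m and y of heatsink_a_center in the frame of divided_tray between 0.014 and 0.07 m) and (x of heatsink_b_center in the frame of divided_tray between -0.028 and 0.028 m and y of heatsink_b_center in the frame of divided_tray between -0.07 and -0.014 m)) or ((x of heatsink_a_center in the frame of divided_tray between -0.028 and 0.028 m and y of heatsink_a_center in the frame of divided_tray between -0.07 and -0.014 m) and (x of heatsink_b_center in the frame of divided_tray between -0.028 and 0.028 m and y of heatsink_b_center in the frame of divided_tray between 0.014 and 0.07 m))) and z of heatsink_a_center in the frame of divided_tray between 0.012 and 0.018 m and angle between each of heatsink_a_center, heatsink_b_center, capacitor_a_center, capacitor_b_center, transformer_center's own z axis and vertical below 0.12 rad and linear speed of each of heatsink_a, heatsink_b, capacitor_a, capacitor_b, transformer below 0.02 m/s and angular speed of each of heatsink_a, heatsink_b, capacitor_a, capacitor_b, transformer below 0.3 rad/s and z of heatsink_b_center in the frame of divided_tray between 0.012 and 0.018 m and x of capacitor_a_center in the frame of square_tray between -0.036 and 0.036 m and y of capacitor_a_center in the frame of square_tray between -0.036 and 0.036 m and z of capacitor_a_center in the frame of square_tray between 0.0225 and 0.0285 m and x of capacitor_b_center in the frame of square_tray between -0.036 and 0.036 m and y of capacitor_b_center in the frame of square_tray between -0.036 and 0.036 m and z of capacitor_b_center in the frame of square_tray between 0.0225 and 0.0285 m and horizontal distance between transformer_center and round_dish below 0.036 m and z of transformer_center in the frame of round_dish between 0.015 and 0.021 m and distance of each of flux_jar_center, screwdriver_grip from where it was at the start of the episode below 0.025 m); the robot touches nothing.
It fails at once if a part falls or is thrown (faster than 0.75 m/s while no finger touches it: a drop of about 30 mm) ((linear speed of heatsink_a above 0.75 m/s and contact force between the fingers and heatsink_a below 0.02 N) or (linear speed of heatsink_b above 0.75 m/s and contact force between the fingers and heatsink_b below 0.02 N) or (linear speed of capacitor_a above 0.75 m/s and contact force between the fingers and capacitor_a below 0.02 N) or (linear speed of capacitor_b above 0.75 m/s and contact force between the fingers and capacitor_b below 0.02 N) or (linear speed of transformer above 0.75 m/s and contact force between the fingers and transformer below 0.02 N)).
It fails at once if the jar or the screwdriver is pushed more than 25 mm from its place (distance of any of flux_jar_center, screwdriver_grip from where it was at the start of the episode above 0.025 m).
It also fails if it takes over 96 s, if anything falls off the work surface, if the arm or the gripper's body presses on something with over 40 N, if the wrist force passes 120 N, or if a joint passes its speed limit or range.

### The arm

A 6-joint arm with a two-finger parallel gripper is mounted at the origin on the work surface. World frame = base frame: x ahead of the robot, y to its left, z up, the work surface at z = 0. Lengths are in mm, angles in rad, forces in N, time in s.
With the tool pointing down it reaches from about 350 to 725 mm from the base axis. Payload 4.3 kg.
Tool frame: the origin (TCP) lies at the very end of the fingers, on their centre line; the grasp point (between the pads) lies 19 mm behind it; x points along the fingers, y is the direction in which the jaws open and shut, and the axes are right-handed (so a half turn about x gives the same grasp; the last joint's range is limited). The gripper opens to 85 mm and grips with 20 to 120 N. Pads are 22 mm wide; open, the fingers measure 114 mm over their backs; the gripper's body (76 mm by 85 mm) begins 54 mm behind the grasp point. The pads swing forward as they close: fully open they stand 13 mm farther back than shut.
Start: joints at [-1.293, 0.377, 0.081, 1.274, 0, 1.46], TCP at [217.451, -532.336, 231.329] pointing down, gripper open.
Joint ranges: [-2.72, 2.72], [-0.84, 1.66], [-1.02, 1.22], [-1.77, 2.12], [-1.37, 1.28], [-3.14, 3.14]. Speed limits (rad/s): [2.57, 2.57, 3.14, 3.14, 3.14, 3.14].

### API

Orientations are given as a unit quaternion [x, y, z, w].
In Python, from bench import ctrl, read_camera, camera_model, workorder, search_frame, silhouettes, pinpoint gives the robot as it stands.
- The arm moves only by the tool servo_tool, never from a script. Its argument "steps" is a list of rows, each a list of 7 numbers: the turn, a rotation vector about the tool's x, y, z in degrees, then the shift along the tool's x, y, z in m, then the opening, from 0 (shut) to 1 (fully open). In form: [[wx, wy, wz, tx, ty, tz, grip], ...]. A call has 1 to 12 rows; each row shifts and turns the pose as measured when the row begins, along the tool's axes as they then stand; what a row does not reach is not made up. A row lasts 1/12 s, in which the tool goes at most 41.7 mm and 7.16 degrees, less where a joint would pass 70% of its speed; a pose out of reach is approached as far as the arm can. A call with a gripper value outside its range is refused whole. The fingers move at their own pace and stop on an object; "squeeze" is the grip in N (left out, the last holds). Time passes only in rows, so rows that do not move let the fingers close. It gives the time, the measured TCP pose, the force and the opening at its end, in the units of the state.
- ctrl.state(): the state, without advancing time (a new reading comes with each control period).
- read_camera(name): name is "side" or "top"; returns the picture (400x640x3 uint8, red, green, blue); there is no depth.
- camera_model(name): a dict with "fx", "fy", "cx", "cy" (pixels), "k1" (the pictures are not rectified: a ray, as slopes to the right and down, at radius r is drawn at 1 + k1 r^2 times it, then the intrinsics apply), "xyz" and "orientation" of the camera in the world. Camera axes: x right, y down, z forward; pixel columns grow to the right and rows downward; lengths in mm; the calibration is good to about 2 mm. A picture is of the moment at which its call begins. camera_model takes no time and is no camera call.
- workorder.close_job(): hands the job in, once; it reports no verdict.
Trained networks look in the newest picture that a camera, given by its name, has taken for a name from the list of things; names that differ only in an ending like _2 or _b are one class to them, and where a whole thing is asked for, a point or a joint stands for the part that bears it (a point fixed in the world has none). Each returns a list of dicts, best first, with "p" (0 to 1); they miss things now and then, are a little off and sometimes report something else, mostly with a low value. They report only what shows in the picture. A call takes as long as a camera call. They do not tell look-alikes from the thing itself.
- search_frame(camera, thing): "position" ([column, row] in pixels, amid what is visible of it).
- silhouettes(camera, thing): "pixels" (400x640 bool, what is visible of it) and "position" ([column, row] in pixels, amid what is visible of it).
- pinpoint(camera, thing): "position" ([column, row] in pixels: a listed point, or the origin of a listed thing).
The state is a dict: "time": time; "qpos": joint angles; "qd": joint speeds; "joint_torque": joint torques, N m; "tool_pos": TCP position; "orientation": TCP orientation; "force": force on the tool from outside, world axes, zero at the start; "ft_torque": the same for the moment, N m; "opening": finger opening in mm.
Only numpy, scipy, OpenCV 4.12 (cv2) and the standard library are available. Lean on these libraries where they do the work, as an engineer would, in place of code of your own. Each camera call takes 0.05 s, during which the arm holds its last target. There are 200 camera calls.

## Working session

There is one attempt and no reset: what is moved stays moved. The work goes in short steps, Python scripts to look and compute and a tool call to move; the robot and the scene stay as the last step left them, time stands still between calls to the robot, and variables do not carry over. Pictures are saved under pics/ and viewed, about 12 in all and at most 16, crops included, and the job is handed in when it is done.

Besides the shell and the picture viewer there is one more tool, called after ">>>" as name(argument=value, ...) on one line, values as JSON. servo_tool: Moves the arm, as the interface text tells. Its arguments: {"type":"object","properties":{"steps":{"type":"array"},"squeeze":{"type":"number"}},"required":["steps"]}

```bash
mkdir -p pics; cat > h.py <<'E'
import numpy as np, cv2
from scipy.spatial.transform import Rotation as R
from bench import *
def save(n,f,crop=None,s=1):
    im=read_camera(n)
    np.save('pics/'+n+'.npy',im)
    if crop: im=im[crop[1]:crop[3],crop[0]:crop[2]]
    im=cv2.resize(im,None,fx=s,fy=s,interpolation=cv2.INTER_CUBIC)
    cv2.imwrite('pics/'+f,im[...,::-1]); return im
def ray(n,uv):
    m=camera_model(n); K=np.array([[m['fx'],0,m['cx']],[0,m['fy'],m['cy']],[0,0,1]])
    d=(np.array(uv,float)-[m['cx'],m['cy']])/[m['fx'],m['fy']]; x=d.copy()
    for _ in range(30): x=d/(1+m['k1']*(x@x))
    v=R.from_quat(m['orientation']).apply([*x,1]); return np.array(m['xyz']),v/np.linalg.norm(v)
def onz(n,uv,z):
    o,v=ray(n,uv); return o+v*(z-o[2])/v[2]
def tri(a,b):
    o1,v1=ray(*a);o2,v2=ray(*b)
    s=np.linalg.lstsq(np.c_[v1,-v2],o2-o1,rcond=None)[0]
    p,q=o1+s[0]*v1,o2+s[1]*v2; return (p+q)/2,np.linalg.norm(p-q)
def proj(n,P):
    m=camera_model(n); c=R.from_quat(m['orientation']).inv().apply(np.array(P,float)-m['xyz'])
    x=c[:2]/c[2]; x=x*(1+m['k1']*(x@x)); return x*[m['fx'],m['fy']]+[m['cx'],m['cy']]
E
python3 - <<'E'
from h import *
for n in('top','side'):
    save(n,n+'1.png'); print(n,camera_model(n))
    for t in ['heatsink_a_center','capacitor_a_center','transformer_center','divided_tray','square_tray','round_dish','flux_jar_center','screwdriver_grip']:
        print(t,[(np.round(d['position'],1).tolist(),round(d['p'],2)) for d in pinpoint(n,t)])
s=ctrl.state();print(s['tool_pos'],s['orientation'],s['time'])
E
```

```text
top {'fx': 379.21858645942825, 'fy': 379.21858645942825, 'cx': 328.81751069994715, 'cy': 198.5360300492608, 'k1': -0.026939373781711903, 'xyz': array([354.96121947, -14.86038365, 982.70378485]), 'orientation': array([ 0.70976818, -0.69758037,  0.07023178, -0.06839776])}
heatsink_a_center [([432.9, 278.0], 0.7), ([398.6, 280.8], 0.63)]
capacitor_a_center [([374.8, 242.2], 0.51)]
transformer_center [([403.5, 119.2], 0.72), ([270.7, 237.3], 0.55), ([254.9, 132.1], 0.55)]
divided_tray [([446.1, 215.6], 0.84)]
square_tray [([330.5, 173.8], 0.97)]
round_dish [([187.9, 209.3], 0.77)]
flux_jar_center [([254.0, 133.0], 0.48)]
screwdriver_grip [([403.0, 118.5], 0.61), ([270.5, 238.4], 0.6)]
side {'fx': 419.56289821884104, 'fy': 419.56289821884104, 'cx': 323.8541644190616, 'cy': 199.61242124009436, 'k1': -0.07588373900865318, 'xyz': array([101.69992348, 652.8861759 , 615.83235413]), 'orientation': array([-0.26978962,  0.84614182, -0.43754021,  0.14076983])}
heatsink_a_center [([445.7, 205.4], 0.75), ([453.2, 195.7], 0.57)]
capacitor_a_center [([399.8, 200.8], 0.52)]
transformer_center [([337.1, 265.3], 0.73), ([218.2, 221.9], 0.68)]
divided_tray [([405.0, 168.3], 0.57)]
square_tray [([313.4, 203.1], 0.89)]
round_dish [([232.8, 316.9], 0.74), ([340.0, 261.8], 0.41)]
flux_jar_center [([215.2, 222.0], 0.78), ([451.0, 188.4], 0.25)]
screwdriver_grip [([311.0, 152.9], 0.7)]
[ 217.45628086 -532.34493313  231.32687924] [-0.69385054 -0.13621881  0.69385593 -0.13630779] 0.9
```

View pics/top1.png

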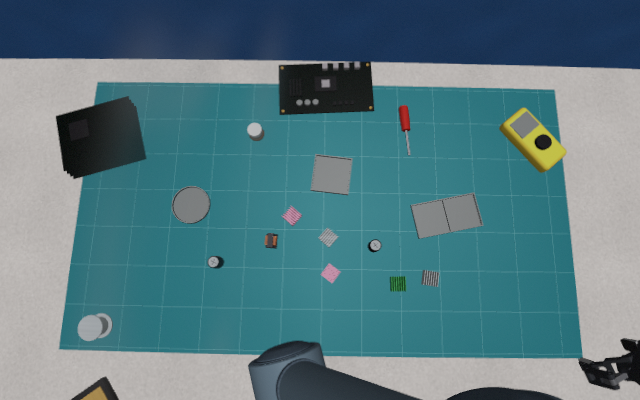

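View pics/side1.png

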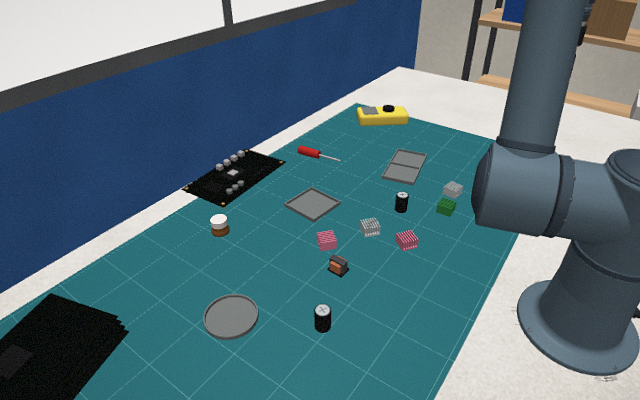

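The pictures show the grey heat sinks at top (328,237) and (430,278) and the capacitors at (375,245) and (214,262). The transformer is at (271,241). The look-alikes are pink at (291,215) and (330,273) and green at (398,284). The trays are at (332,174), (447,215) and (191,205).

```bash
python3 - <<'E'
from h import *
# networks' silhouettes, both views
for n in('top','side'):
    read_camera(n)
    for t in ['heatsink_a_center','capacitor_a_center','transformer_center','divided_tray','square_tray','round_dish','flux_jar_center','screwdriver_grip']:
        for i,d in enumerate(silhouettes(n,t)):
            m=d['pixels'].astype(np.uint8)
            if d['p']<.3 or m.sum()<20: continue
            ys,xs=np.nonzero(m); r=cv2.minAreaRect(np.c_[xs,ys].astype(np.float32))
            print(n,t,round(d['p'],2),np.round(d['position'],1),m.sum(),'rect',np.round(r[0],1),np.round(r[1],1),round(r[2]),'world z0',onz(n,r[0],0).round()[:2] )
# tri rough
for k,a,b in [('hsG1',(328,237),(370,226)),('hsG2',(430,278),(453,188)),('capR',(374.8,244),(401,202)),('capL',(214,262),(322,318)),('trf',(271,240),(338,265)),('div',(446.5,215.8),(405,167)),('sq',(331.5,174.5),(313,204)),('dish',(191,205),(231.5,317))]:
    print(k,*[np.round(x,1) for x in tri(('top',a),('side',b))])
im=np.load('pics/top.npy')
a=cv2.resize(im[205:295,200:300],None,fx=4,fy=4,interpolation=cv2.INTER_CUBIC)
b=cv2.resize(im[205:295,300:400],None,fx=4,fy=4,interpolation=cv2.INTER_CUBIC)
c=cv2.resize(im[200:300,385:485],None,fx=4,fy=2.4,interpolation=cv2.INTER_CUBIC)
c=cv2.resize(im[200:250,400:500],None,fx=4,fy=4,interpolation=cv2.INTER_CUBIC)
d=cv2.resize(im[255:305,385:485],None,fx=4,fy=4,interpolation=cv2.INTER_CUBIC)
cv2.imwrite('pics/crop.png',np.vstack([np.hstack([a,b]),np.hstack([c,d])])[...,::-1])
E
```

```text
top heatsink_a_center 0.69 [432.4 276.5] 270 rect [429.9 277.8] [17.3 15.7] 8 world z0 [ 349. -277.]
top heatsink_a_center 0.65 [398.3 283.8] 207 rect [397.5 284. ] [14. 15.] 90 world z0 [ 333. -194.]
top capacitor_a_center 0.71 [375.2 243.3] 135 rect [374. 245.] [12. 12.] 90 world z0 [ 430. -134.]
top capacitor_a_center 0.53 [329.8 237.7] 206 rect [327.6 237. ] [14.3 14.6] 40 world z0 [449. -14.]
top transformer_center 0.72 [269.8 238.1] 164 rect [270. 240.] [14. 12.] 90 world z0 [438. 135.]
top divided_tray 0.85 [446.1 214.6] 2381 rect [446.5 215.4] [36.3 68.6] 79 world z0 [ 511. -326.]
top divided_tray 0.44 [191.8 206.1] 1116 rect [191.  204.5] [35. 38.] 90 world z0 [528. 348.]
top square_tray 0.91 [332.7 176.4] 1402 rect [330.9 173.9] [38.  37.3] 7 world z0 [618. -20.]
top round_dish 0.75 [192.1 207.3] 1200 rect [190.5 204.5] [37. 39.] 90 world z0 [528. 349.]
top flux_jar_center 0.65 [255.3 131.9] 236 rect [254.9 131.3] [18.3 14.8] 63 world z0 [735. 190.]
top screwdriver_grip 0.73 [255.6 134. ] 235 rect [254.7 130.9] [19.2 13.9] 63 world z0 [736. 191.]
top screwdriver_grip 0.67 [
[... 710 characters left out ...]
.  162.8] 1129 rect [403.2 165.9] [34.4 40. ] 23 world z0 [ 519. -324.]
side square_tray 0.78 [314.7 200.4] 1156 rect [311.9 203.7] [50.5 31.8] 27 world z0 [622. -24.]
side round_dish 0.62 [231.9 317. ] 1987 rect [230.1 316.3] [44.1 54.9] 79 world z0 [533. 346.]
side flux_jar_center 0.53 [218.8 224.2] 343 rect [219.3 224.9] [22.7 16.7] 79 world z0 [749. 171.]
side screwdriver_grip 0.76 [310.6 152.6] 237 rect [316.7 153.4] [40.8  8.4] 15 world z0 [ 765. -240.]
hsG1 [448.3 -15.   14.6] 1.8
hsG2 [ 349.8 -272.    17. ] 2.0
capR [ 431.4 -134.1   19.4] 0.3
capL [379.8 268.1  26.7] 2.0
trf [438.3 130.5  12.8] 2.0
div [ 511.6 -326.    -2.4] 3.3
sq [615.9 -21.6   2.7] 0.9
dish [526.9 347.1   2.6] 1.7
```

View pics/crop.png

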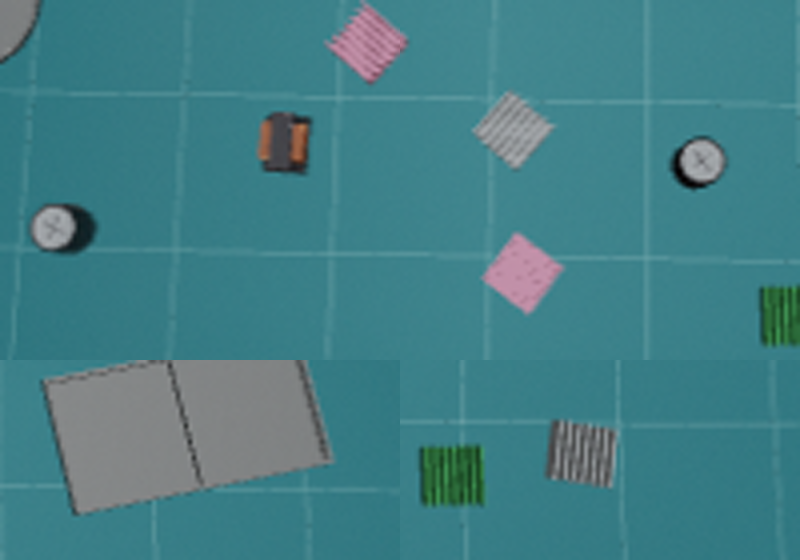

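```bash
cat >> h.py <<'E'
def go(xyz=None,yaw=None):
    "prints turn about tool x (deg) to bring the jaw axis to world yaw (mod 180), and shift in tool axes after the turn"
    s=ctrl.state(); r=R.from_quat(s['orientation']); p=np.array(s['tool_pos']); M=r.as_matrix()
    out={'pos':p.round(1),'xaxis':M[:,0].round(3),'jawyaw':round(np.degrees(np.arctan2(M[1,1],M[0,1])),1),'q6':round(s['qpos'][5],2),'t':round(s['time'],2),'F':np.round(s['force'],1),'open':round(s['opening'],1)}
    if yaw is not None:
        d=(yaw-out['jawyaw']+90)%180-90; r=R.from_euler('z',d,degrees=True)*r; out['turn_x']=round(-d,1)
    if xyz is not None:
        out['shift_tool_mm']=r.inv().apply(np.array(xyz)-p).round(1)
    for k,v in out.items(): print(k,v)
E
python3 - <<'E'
from h import *
im=np.load('pics/top.npy')
def yaw(a,b): d=b-a; return round(np.degrees(np.arctan2(d[1],d[0])),1)
f=lambda c,ou,ov,ox,oy:(ou+(c[0]-ox)/4-.4,ov+(c[1]-oy)/4-.4)
H1=[onz('top',f(c,300,205,400,0),24) for c in[(512,92),(554,127),(516,169),(473,130)]]
H2=[onz('top',f(c,385,255,400,360),24) for c in[(557,421),(616,428),(612,487),(553,480)]]
D=[onz('top',f(c,400,200,0,360),10) for c in[(77,514),(333,462),(43,381),(203,487),(170,362)]]
for n,H in('H1',H1),('H2',H2):
    print(n,np.mean(H,0).round(1),[ (yaw(H[i],H[(i+1)%4]),round(np.linalg.norm(H[i]-H[(i+1)%4]))) for i in range(4)])
print('D',np.round(D,0).tolist(),'long',yaw(D[0],D[1]),np.linalg.norm(D[0]-D[1]),'part',yaw(D[3],D[4]))
print('part mid',((D[3]+D[4])/2).round(1))
print('capL',onz('top',f((54,227),200,205,0,0),45).round(1),'capR',onz('top',f((702,160),300,205,400,0),45).round(1))
T=[onz('top',f(c,200,205,0,0),30) for c in[(283,113),(283,172)]]
print('T core',np.mean(T,0).round(1),yaw(*T),np.linalg.norm(T[0]-T[1]))
# tray outlines
hsv=cv2.cvtColor(im,cv2.COLOR_RGB2HSV); g=(hsv[...,1]<70).astype(np.uint8)
n,l,st,ce=cv2.connectedComponentsWithStats(g)
for u,v,nm in[(331,174,'sq'),(191,205,'dish'),(430,215,'div')]:
    m=(l==l[v,u]).astype(np.uint8); c=max(cv2.findContours(m,0,1)[0],key=cv2.contourArea)
    r=cv2.minAreaRect(c); b=[onz('top',q,6) for q in cv2.boxPoints(r)]
    print(nm,st[l[v,u]],'center',np.mean(b,0).round(1),[(yaw(b[i],b[(i+1)%4]),round(np.linalg.norm(b[i]-b[(i+1)%4]))) for i in range(2)])
go([350,-272,120],90)
E
```

```text
H1 [446.7 -15.4  24. ] [(np.float64(-128.9), 35), (np.float64(138.7), 36), (np.float64(48.9), 37), (np.float64(-44.6), 34)]
H2 [ 348.7 -272.3   24. ] [(np.float64(-95.9), 37), (np.float64(174.0), 36), (np.float64(84.2), 37), (np.float64(-5.6), 36)]
D [[449.0, -249.0, 10.0], [485.0, -417.0, 10.0], [535.0, -229.0, 10.0], [468.0, -331.0, 10.0], [550.0, -313.0, 10.0]] long -77.8 171.79855726746652 part 12.4
part mid [ 508.6 -321.9   10. ]
capL [379.9 264.6  45. ] capR [ 427.8 -131.7   45. ]
T core [435.4 129.1  30. ] -177.4 36.9417798103253
sq [ 310  154   43   41 1414] center [616.8 -20.8   6. ] [(np.float64(-5.4), 102), (np.float64(-96.4), 103)]
dish [ 172  186   38   37 1125] center [528.7 347.    6. ] [(np.float64(-89.0), 99), (np.float64(-175.5), 96)]
div [ 411  193   72   46 2263] center [ 511.8 -324.5    6. ] [(np.float64(-77.7), 180), (np.float64(-172.1), 91)]
pos [ 217.5 -532.3  231.3]
xaxis [ 0. -0. -1.]
jawyaw -67.8
q6 1.46
t 1.8
F [0.3 0.3 0.3]
open 85.3
turn_x 22.2
shift_tool_mm [ 111.3 -260.3 -132.6]
```

>>> servo_tool(steps=[[-6.9,0,0,0.012,0,0,0.65],[-6.9,0,0,0.012,0,0,0.65],[-6.9,0,0,0.012,0,0,0.65],[-6.9,0,0,0.012,0,0,0.65],[-6.9,0,0,0.012,0,0,0.65],[-6.9,0,0,0.012,0,0,0.65],[-6.9,0,0,0.012,0,0,0.65],[-6.9,0,0,0.012,0,0,0.65],[-6.9,0,0,0.012,0,0,0.65]])

```text
time: 2.55
tool_pos: [218.5, -536.0, 123.1]
orientation: [-0.513, -0.482, 0.516, -0.488]
force: [-0.3, -0.2, -0.4]
opening: 55.4
```

```bash
python3 -c "
from h import *
go([348.7,-272.3,70],-6)"
```

```text
pos [ 218.5 -536.   123.1]
xaxis [ 0.003 -0.009 -1.   ]
jawyaw -3.4
q6 0.34
t 2.55
F [-0.3 -0.2 -0.4]
open 55.4
turn_x 2.6
shift_tool_mm [  50.9  101.8 -276.3]
```

>>> servo_tool(steps=[[2.6,0,0,0,0,0,0.65],[0,0,0,0.006,0.0127,-0.0345,0.65],[0,0,0,0.006,0.0127,-0.0345,0.65],[0,0,0,0.006,0.0127,-0.0345,0.65],[0,0,0,0.006,0.0127,-0.0345,0.65],[0,0,0,0.006,0.0127,-0.0345,0.65],[0,0,0,0.006,0.0127,-0.0345,0.65],[0,0,0,0.006,0.0127,-0.0345,0.65],[0,0,0,0.006,0.0127,-0.0345,0.65],[0,0,0,0,0,0,0.65]])

```text
time: 3.38
tool_pos: [351.3, -264.8, 67.4]
orientation: [-0.525, -0.468, 0.528, -0.476]
force: [-1.7, 0.6, -0.3]
opening: 55.4
```

```bash
python3 -c "
from h import *
go([348.7,-272.3,3],-6)
save('top','t2.png',(380,220,480,300),4);save('side','s2.png',(400,140,500,220),4)
cv2.imwrite('pics/ts2.png',np.hstack([cv2.imread('pics/t2.png'),cv2.imread('pics/s2.png')]))"
```

```text
pos [ 351.3 -264.8   67.4]
xaxis [ 0.004 -0.011 -1.   ]
jawyaw -6.2
q6 0.89
t 3.38
F [-1.7  0.6 -0.3]
open 55.4
turn_x -0.2
shift_tool_mm [64.4 -2.1  7. ]
```

View pics/ts2.png

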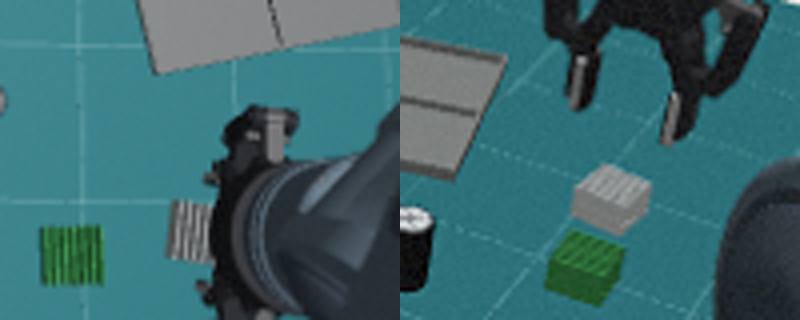

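The crops show the gripper straddling the grey sink along x and clear of the green one, so I descend.

>>> servo_tool(steps=[[0,0,0,0.0,-0.002,0.007,0.65],[0,0,0,0.02,0,0,0.65],[0,0,0,0.02,0,0,0.65],[0,0,0,0.014,0,0,0.65],[0,0,0,0.006,0,0,0.65],[0,0,0,0,0,0,0.65]])

```text
time: 3.98
tool_pos: [349.9, -292.6, 10.7]
orientation: [-0.526, -0.458, 0.533, -0.479]
force: [0.2, 0.9, 0.0]
opening: 55.5
```

```bash
cat >> h.py <<'E'
_go=go
def go(xyz=None,yaw=None):
    _go(xyz,yaw); r=R.from_quat(ctrl.state()['orientation']); a=r.as_matrix()[:,0]
    print('level tool rotvec deg',np.degrees(r.inv().apply(np.cross(a,[0,0,-1]))).round(2))
E
python3 -c "
from h import *
go([348.7,-272.3,3],-6)"
```

```text
pos [ 349.9 -292.6   10.7]
xaxis [ 0.012 -0.029 -1.   ]
jawyaw -7.0
q6 0.87
t 3.98
F [0.2 0.9 0. ]
open 55.5
turn_x -1.0
shift_tool_mm [  7.1  -3.4 -20.3]
level tool rotvec deg [-0.    1.58 -0.87]
```

>>> servo_tool(steps=[[-1,1.6,-0.9,0.0,-0.003,-0.01,0.65],[0,0,0,0,0,-0.01,0.65],[0,0,0,0,0,0,0.65]])

```text
time: 4.23
tool_pos: [348.8, -276.1, 11.7]
orientation: [-0.527, -0.471, 0.527, -0.472]
force: [-0.5, -0.1, -0.4]
opening: 55.6
```

```bash
python3 -c "
from h import *
go([348.7,-272.3,3],-6);ctrl.state();print(ctrl.state()['qd'])"
```

```text
pos [ 348.8 -276.1   11.7]
xaxis [ 0.    -0.001 -1.   ]
jawyaw -6.4
q6 0.87
t 4.23
F [-0.5 -0.1 -0.4]
open 55.6
turn_x -0.4
shift_tool_mm [ 8.7 -0.5 -3.8]
level tool rotvec deg [ 0.    0.07 -0.02]
[-0.03670022  0.00807696  0.04739329  0.01326668 -0.02125316 -0.01867824]
```

>>> servo_tool(steps=[[0,0,0,0.0045,0,-0.003,0.65],[0,0,0,0.004,0,0,0.65],[0,0,0,0,0,0,0.65],[0,0,0,0,0,0,0.65]])

```text
time: 4.57
tool_pos: [350.5, -275.1, 4.3]
orientation: [-0.527, -0.468, 0.528, -0.474]
force: [-0.0, 0.4, 0.7]
opening: 55.7
```

```bash
python3 -c "
from h import *
go([348.7,-272.3,3],-6)"
```

```text
pos [ 350.5 -275.1    4.3]
xaxis [ 0.004 -0.007 -1.   ]
jawyaw -6.4
q6 0.88
t 4.57
F [-0.   0.4  0.7]
open 55.7
turn_x -0.4
shift_tool_mm [ 1.3 -2.1 -2.6]
level tool rotvec deg [-0.    0.35 -0.26]
```

>>> servo_tool(steps=[[0,0.4,-0.3,0.001,-0.002,-0.0025,0.65],[0,0,0,0,0,0,0.4],[0,0,0,0,0,0,0.35],[0,0,0,0,0,0,0.3],[0,0,0,0,0,0,0.3],[0,0,0,0,0,0,0.3],[0,0,0,0,0,0,0.3]], squeeze=40)

```text
time: 5.15
tool_pos: [349.0, -272.5, 3.6]
orientation: [0.527, 0.471, -0.527, 0.471]
force: [0.1, 0.1, -0.0]
opening: 34.9
```

>>> servo_tool(steps=[[0,0,0,-0.005,0,0,0.2],[0,0,0,-0.015,0,0,0.2],[0,0,0,-0.02,0,0,0.2],[0,0,0,-0.015,0,0,0.2],[0,0,0,-0.005,0,0,0.2],[0,0,0,0,0,0,0.2]])

```text
time: 5.65
tool_pos: [347.5, -271.0, 65.8]
orientation: [-0.527, -0.473, 0.527, -0.469]
force: [0.9, 0.0, -0.8]
opening: 35.2
```

```bash
python3 -c "
from h import *
go([519.5,-365,50],12.3)
save('side','s3.png',(400,120,500,220),4)"
```

```text
pos [ 347.5 -271.    65.8]
xaxis [-0.004  0.004 -1.   ]
jawyaw -6.4
q6 0.88
t 5.65
F [ 0.9  0.  -0.8]
open 35.2
turn_x -18.7
shift_tool_mm [ 14.8 148.2 128.4]
level tool rotvec deg [-0.   -0.19  0.23]
```

View pics/s3.png

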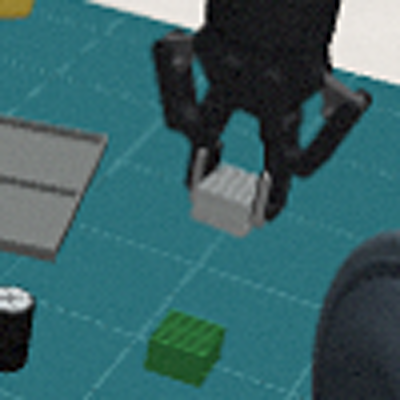

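The sink is held level between the fingers. I carry it to the right bay.

>>> servo_tool(steps=[[-6,0,0,0,0,0,0.2],[-6,0,0,0,0,0,0.2],[-6,0,0,0,0,0,0.2],[0,0,0,0.0,0.0185,0.016,0.2],[0,0,0,0,0.0185,0.016,0.2],[0,0,0,0,0.0185,0.016,0.2],[0,0,0,0,0.0185,0.016,0.2],[0,0,0,0,0.0185,0.016,0.2],[0,0,0,0,0.0185,0.016,0.2],[0,0,0,0,0.0185,0.016,0.2],[0,0,0,0,0.01,0.009,0.2],[0,0,0,0,0,0,0.2]])

```text
time: 6.7
tool_pos: [507.9, -354.6, 46.1]
orientation: [0.444, 0.561, -0.442, 0.541]
force: [0.8, -0.4, -0.1]
opening: 34.7
```

```bash
python3 -c "
from h import *
go([519.5,-365,8],12.3)"
```

```text
pos [ 507.9 -354.6   46.1]
xaxis [-0.021  0.02  -1.   ]
jawyaw 12.4
q6 0.64
t 6.7
F [ 0.8 -0.4 -0.1]
open 34.7
turn_x 0.1
shift_tool_mm [37.7  9.8 13.5]
level tool rotvec deg [-0.   -1.35  0.91]
```

>>> servo_tool(steps=[[0,-1.3,0.9,0,0.005,0.006,0.2],[0,0,0,0.005,0.005,0.006,0.2],[0,0,0,0.01,0,0,0.2],[0,0,0,0.008,0,0,0.2],[0,0,0,0,0,0,0.2],[0,0,0,0,0,0,0.2]])

```text
time: 7.2
tool_pos: [515.5, -360.7, 14.3]
orientation: [0.443, 0.556, -0.443, 0.546]
force: [0.7, 0.5, -1.5]
opening: 35.2
```

```bash
python3 -c "
from h import *
go([519.5,-365,7.5],12.3)"
```

```text
pos [ 515.5 -360.7   14.3]
xaxis [-0.01   0.009 -1.   ]
jawyaw 12.4
q6 0.64
t 7.2
F [ 0.7  0.5 -1.5]
open 35.2
turn_x 0.1
shift_tool_mm [6.7 3.1 5.1]
level tool rotvec deg [-0.   -0.61  0.46]
```

>>> servo_tool(steps=[[0,-0.6,0.5,0.002,0.003,0.005,0.2],[0,0,0,0.003,0,0,0.2],[0,0,0,0.002,0,0,0.2],[0,0,0,0.001,0,0,0.2],[0,0,0,0,0,0,0.2]])

```text
time: 7.62
tool_pos: [518.7, -364.6, 7.2]
orientation: [0.443, 0.551, -0.443, 0.551]
force: [-0.8, -0.2, -0.0]
opening: 35.1
```

```bash
python3 -c "
from h import *
go([519.5,-365,7.5],12.3)"
```

```text
pos [ 518.7 -364.6    7.2]
xaxis [ 0.001  0.    -1.   ]
jawyaw 12.4
q6 0.64
t 7.62
F [-0.8 -0.2 -0. ]
open 35.1
turn_x 0.1
shift_tool_mm [-0.3  0.8  0.5]
level tool rotvec deg [ 0.    0.01 -0.06]
```

>>> servo_tool(steps=[[0,0,0,0.0007,0,0,0.2],[0,0,0,0.0007,0,0,0.2],[0,0,0,0,0,0,0.2]])

```text
time: 7.87
tool_pos: [519.1, -365.1, 6.7]
orientation: [0.443, 0.55, -0.443, 0.552]
force: [0.3, -0.2, -0.7]
opening: 34.8
```

>>> servo_tool(steps=[[0,0,0,0.001,0,0,0.2],[0,0,0,0.001,0,0,0.2],[0,0,0,0,0,0,0.2]])

```text
time: 8.12
tool_pos: [519.2, -365.2, 7.0]
orientation: [0.443, 0.55, -0.443, 0.552]
force: [-0.6, -0.5, -0.3]
opening: 35.4
```

>>> servo_tool(steps=[[0,0,0,0,0,0,0.5],[0,0,0,0,0,0,0.52],[0,0,0,0,0,0,0.52],[0,0,0,-0.01,0,0,0.52],[0,0,0,-0.02,0,0,0.52],[0,0,0,-0.03,0,0,0.52],[0,0,0,-0.03,0,0,0.65],[-6.9,0,0,-0.01,0,0,0.65],[-6.9,0,0,0,0,0,0.65],[-6.9,0,0,0,0,0,0.65],[-6.9,0,0,0,0,0,0.65],[-6.9,0,0,0,0,0,0.65]])

```text
time: 9.12
tool_pos: [519.5, -365.6, 116.3]
orientation: [0.252, 0.658, -0.253, 0.662]
force: [0.3, 0.7, 0.2]
opening: 55.5
```

```bash
python3 -c "
from h import *
go([446.7,-15.4,80],48.5)"
```

```text
pos [ 519.5 -365.6  116.3]
xaxis [ 0.005 -0.003 -1.   ]
jawyaw 48.1
q6 0.02
t 9.12
F [0.3 0.7 0.2]
open 55.5
turn_x -0.4
shift_tool_mm [  34.8  214.1 -286.7]
level tool rotvec deg [-0.    0.34 -0.04]
```

>>> servo_tool(steps=[[0,0,0,0,0.0214,-0.0287,0.65],[0,0,0,0,0.0214,-0.0287,0.65],[0,0,0,0,0.0214,-0.0287,0.65],[0,0,0,0,0.0214,-0.0287,0.65],[0,0,0,0,0.0214,-0.0287,0.65],[0,0,0,0,0.0214,-0.0287,0.65],[0,0,0,0,0.0214,-0.0287,0.65],[0,0,0,0,0.0214,-0.0287,0.65],[0,0,0,0,0.018,-0.024,0.65],[0,0,0,0,0.007,-0.01,0.65],[0,0,0,0,0,0,0.65],[0,0,0,0,0,0,0.65]])

```text
time: 10.12
tool_pos: [452.9, -34.7, 120.4]
orientation: [0.251, 0.653, -0.253, 0.668]
force: [0.5, -0.9, 0.0]
opening: 55.5
```

```bash
python3 -c "
from h import *
go([446.7,-15.4,3.5],48.5);print(ctrl.state()['qd'].round(3) if hasattr(ctrl.state()['qd'],'round') else ctrl.state()['qd'])
save('top','t4.png',(440,190,500,240),8)"
```

```text
pos [452.9 -34.7 120.4]
xaxis [ 0.018 -0.01  -1.   ]
jawyaw 48.2
q6 0.52
t 10.12
F [ 0.5 -0.9  0. ]
open 55.5
turn_x -0.3
shift_tool_mm [116.6   9.9 -19.8]
level tool rotvec deg [ 0.    1.15 -0.22]
[ 0.022 -0.018 -0.002  0.007  0.003  0.005]
```

View pics/t4.png

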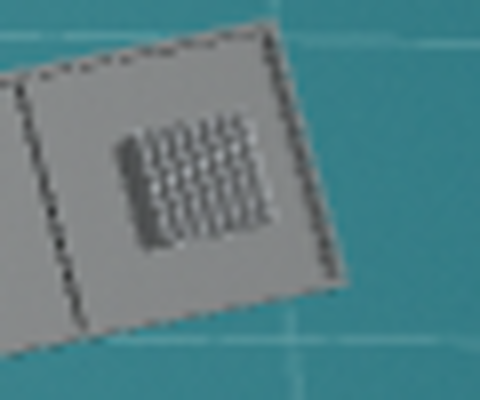

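The first sink sits flat in the middle of the right bay. Next is the second sink.

>>> servo_tool(steps=[[0,1.1,-0.2,0,0.005,-0.01,0.65],[0,0,0,0.01,0.005,-0.01,0.65],[0,0,0,0.025,0,0,0.65],[0,0,0,0.025,0,0,0.65],[0,0,0,0.015,0,0,0.65],[0,0,0,0.005,0,0,0.65],[0,0,0,0,0,0,0.65],[0,0,0,0,0,0,0.65]])

```text
time: 10.83
tool_pos: [450.9, -18.8, 40.4]
orientation: [0.258, 0.658, -0.256, 0.66]
force: [-0.3, -0.5, -0.1]
opening: 55.5
```

```bash
python3 -c "
from h import *
go([446.7,-15.4,3.5],48.5)"
```

```text
pos [450.9 -18.8  40.4]
xaxis [ 0.004  0.001 -1.   ]
jawyaw 47.4
q6 0.56
t 10.83
F [-0.3 -0.5 -0.1]
open 55.5
turn_x -1.1
shift_tool_mm [36.9 -0.4 -5.5]
level tool rotvec deg [ 0.    0.12 -0.21]
```

>>> servo_tool(steps=[[-1.1,0,0,0,0,-0.005,0.65],[0,0,0,0.012,0,0,0.65],[0,0,0,0.012,0,0,0.65],[0,0,0,0.008,0,0,0.65],[0,0,0,0.003,0,0,0.65],[0,0,0,0,0,0,0.65],[0,0,0,0,0,0,0.65]])

```text
time: 11.42
tool_pos: [452.6, -16.3, 10.2]
orientation: [0.251, 0.657, -0.248, 0.666]
force: [-0.2, 0.2, -0.2]
opening: 55.5
```

```bash
python3 -c "
from h import *
go([446.7,-15.4,3.5],48.5)"
```

```text
pos [452.6 -16.3  10.2]
xaxis [ 0.014  0.    -1.   ]
jawyaw 48.7
q6 0.54
t 11.42
F [-0.2  0.2 -0.2]
open 55.5
turn_x 0.2
shift_tool_mm [ 6.7 -3.3 -5.1]
level tool rotvec deg [ 0.    0.59 -0.54]
```

>>> servo_tool(steps=[[0,0.6,-0.5,0.0025,-0.0035,-0.005,0.65],[0,0,0,0.003,0,0,0.65],[0,0,0,0.001,0,0,0.65],[0,0,0,0,0,0,0.65],[0,0,0,0,0,0,0.4],[0,0,0,0,0,0,0.3],[0,0,0,0,0,0,0.2],[0,0,0,0,0,0,0.2],[0,0,0,0,0,0,0.2]])

```text
time: 12.17
tool_pos: [447.7, -15.7, 5.2]
orientation: [0.25, 0.661, -0.249, 0.662]
force: [0.1, -0.3, 0.2]
opening: 34.9
```

```bash
python3 -c "
from h import *
go([446.7,-15.4,3.5],48.5)"
```

```text
pos [447.7 -15.7   5.2]
xaxis [ 0.002  0.    -1.   ]
jawyaw 48.7
q6 0.54
t 12.17
F [ 0.1 -0.3  0.2]
open 34.9
turn_x 0.2
shift_tool_mm [ 1.7 -0.5 -1. ]
level tool rotvec deg [-0.   0.1 -0.1]
```

>>> servo_tool(steps=[[0,0,0,-0.005,0,0,0.2],[0,0,0,-0.015,0,0,0.2],[0,0,0,-0.025,0,0,0.2],[0,0,0,-0.025,0,0,0.2],[0,0,0,-0.01,0,0,0.2],[6,0,0,0,0,0,0.2],[6,0,0,0,0,0,0.2],[6,0,0,0,0,0,0.2],[6,0,0,0,0,0,0.2],[6,0,0,0,0,0,0.2],[6,0,0,0,0,0,0.2],[0,0,0,0,0,0,0.2]])

```text
time: 13.17
tool_pos: [445.6, -15.5, 92.2]
orientation: [0.45, 0.545, -0.45, 0.546]
force: [-0.3, -0.0, -0.6]
opening: 35.4
```

```bash
python3 -c "
from h import *
go([501.5,-283,70],12.3)"
```

```text
pos [445.6 -15.5  92.2]
xaxis [ 0.001  0.    -1.   ]
jawyaw 11.0
q6 1.2
t 13.17
F [-0.3 -0.  -0.6]
open 35.4
turn_x -1.3
shift_tool_mm [ 22.2  -2.2 273.2]
level tool rotvec deg [-0.   -0.01 -0.04]
```

>>> servo_tool(steps=[[-1.3,0,0,0,0,0.015,0.2],[0,0,0,0,0,0.03,0.2],[0,0,0,0,0,0.03,0.2],[0,0,0,0,0,0.03,0.2],[0,0,0,0,0,0.03,0.2],[0,0,0,0,0,0.03,0.2],[0,0,0,0,0,0.03,0.2],[0,0,0,0,0,0.03,0.2],[0,0,0,0,0,0.025,0.2],[0,0,0,0,0,0.015,0.2],[0,0,0,0,0,0,0.2],[0,0,0,0,0,0,0.2]])

```text
time: 14.17
tool_pos: [505.9, -285.0, 92.2]
orientation: [0.433, 0.56, -0.433, 0.559]
force: [-0.6, -0.3, -1.1]
opening: 35.0
```

```bash
python3 -c "
from h import *
go([501.5,-283,8.2],12.3)"
```

```text
pos [ 505.9 -285.    92.2]
xaxis [-0.001  0.002 -1.   ]
jawyaw 14.5
q6 0.69
t 14.17
F [-0.6 -0.3 -1.1]
open 35.0
turn_x 2.2
shift_tool_mm [84.  -3.8 -2.8]
level tool rotvec deg [-0.   -0.1   0.04]
```

>>> servo_tool(steps=[[2.2,0,0,0.01,-0.004,-0.003,0.2],[0,0,0,0.02,0,0,0.2],[0,0,0,0.02,0,0,0.2],[0,0,0,0.014,0,0,0.2],[0,0,0,0.006,0,0,0.2],[0,0,0,0,0,0,0.2],[0,0,0,0,0,0,0.2]])

```text
time: 14.75
tool_pos: [499.6, -275.7, 21.4]
orientation: [0.441, 0.555, -0.439, 0.552]
force: [0.2, 0.3, -0.4]
opening: 35.0
```

```bash
python3 -c "
from h import *
go([501.5,-283,8.2],12.3)"
```

```text
pos [ 499.6 -275.7   21.4]
xaxis [-0.002  0.005 -1.   ]
jawyaw 13.1
q6 0.73
t 14.75
F [ 0.2  0.3 -0.4]
open 35.0
turn_x 0.8
shift_tool_mm [13.1  0.3  7.6]
level tool rotvec deg [-0.   -0.3   0.07]
```

>>> servo_tool(steps=[[0.8,-0.3,0,0.003,0,0.007,0.2],[0,0,0,0.004,0,0,0.2],[0,0,0,0.003,0,0,0.2],[0,0,0,0.002,0,0,0.2],[0,0,0,0.001,0,0,0.2],[0,0,0,0,0,0,0.2]])

```text
time: 15.25
tool_pos: [503.7, -284.0, 10.8]
orientation: [0.443, 0.549, -0.444, 0.553]
force: [-0.7, 0.1, -0.2]
opening: 35.0
```

```bash
python3 -c "
from h import *
go([501.5,-283,8.2],12.3)"
```

```text
pos [ 503.7 -284.    10.8]
xaxis [ 0.004 -0.004 -1.   ]
jawyaw 12.3
q6 0.73
t 15.25
F [-0.7  0.1 -0.2]
open 35.0
turn_x -0.0
shift_tool_mm [ 2.6 -2.  -1.5]
level tool rotvec deg [ 0.    0.28 -0.16]
```

>>> servo_tool(steps=[[0,0.3,-0.2,0.001,-0.002,-0.0015,0.2],[0,0,0,0.001,0,0,0.2],[0,0,0,0.001,0,0,0.2],[0,0,0,0.001,0,0,0.2],[0,0,0,0,0,0,0.2]])

```text
time: 15.67
tool_pos: [501.7, -283.3, 8.5]
orientation: [0.444, 0.551, -0.444, 0.551]
force: [0.8, -0.3, -0.6]
opening: 35.1
```

>>> servo_tool(steps=[[0,0,0,0.001,0,0,0.2],[0,0,0,0.001,0,0,0.2],[0,0,0,0,0,0,0.2],[0,0,0,0,0,0,0.5],[0,0,0,0,0,0,0.52],[0,0,0,0,0,0,0.52],[0,0,0,-0.01,0,0,0.52],[0,0,0,-0.02,0,0,0.52],[0,0,0,-0.03,0,0,0.52],[6,0,0,-0.03,0,0,0.6],[6,0,0,-0.015,0,0,0.6],[6,0,0,0,0,0,0.6]])

```text
time: 16.67
tool_pos: [499.9, -282.1, 117.6]
orientation: [-0.527, -0.473, 0.527, -0.47]
force: [0.6, -0.3, -0.2]
opening: 51.2
```

```bash
python3 -c "
from h import *
go([427.8,-131.7,100],-5.9)"
```

```text
pos [ 499.9 -282.1  117.6]
xaxis [-0.004  0.003 -1.   ]
jawyaw -6.4
q6 1.06
t 16.67
F [ 0.6 -0.3 -0.2]
open 51.2
turn_x -0.5
shift_tool_mm [  18.2  -87.1 -142.1]
level tool rotvec deg [-0.   -0.12  0.23]
```

>>> servo_tool(steps=[[-0.5,0,0,0,-0.01,-0.016,0.6],[0,0,0,0,-0.016,-0.026,0.6],[0,0,0,0,-0.016,-0.026,0.6],[0,0,0,0,-0.016,-0.026,0.6],[0,0,0,0,-0.016,-0.026,0.6],[0,0,0,0,-0.01,-0.016,0.6],[0,0,0,0.005,-0.003,-0.005,0.6],[0,0,0,0.01,0,0,0.6],[0,0,0,0,0,0,0.6],[0,0,0,0,0,0,0.6]])

```text
time: 17.5
tool_pos: [431.1, -132.1, 109.3]
orientation: [0.528, 0.467, -0.525, 0.476]
force: [-0.5, -0.2, 0.8]
opening: 51.3
```

```bash
python3 -c "
from h import *
go([427.8,-131.7,13],-5.9)"
```

```text
pos [ 431.1 -132.1  109.3]
xaxis [ 0.011 -0.007 -1.   ]
jawyaw -6.3
q6 1.24
t 17.5
F [-0.5 -0.2  0.8]
open 51.3
turn_x -0.4
shift_tool_mm [96.3 -4.4 -0.7]
level tool rotvec deg [-0.    0.35 -0.66]
```

>>> servo_tool(steps=[[-0.4,0.4,-0.7,0.01,-0.004,-0.001,0.6],[0,0,0,0.015,0,0,0.6],[0,0,0,0.015,0,0,0.6],[0,0,0,0.01,0,0,0.6],[0,0,0,0,0,0,0.6],[0,0,0,0,0,0,0.6]])

```text
time: 18.0
tool_pos: [430.6, -136.9, 55.0]
orientation: [-0.526, -0.473, 0.526, -0.472]
force: [-0.1, 0.0, 0.3]
opening: 51.3
```

```bash
python3 -c "
from h import *
go([427.8,-131.7,13],-5.9)
save('side','s5.png',(340,110,460,230),4);read_camera('side')"
```

```text
pos [ 430.6 -136.9   55. ]
xaxis [-0.001  0.    -1.   ]
jawyaw -6.1
q6 1.23
t 18.0
F [-0.1  0.   0.3]
open 51.3
turn_x -0.2
shift_tool_mm [42.  -3.3 -4.8]
level tool rotvec deg [-0.   -0.02  0.06]
```

View pics/s5.png

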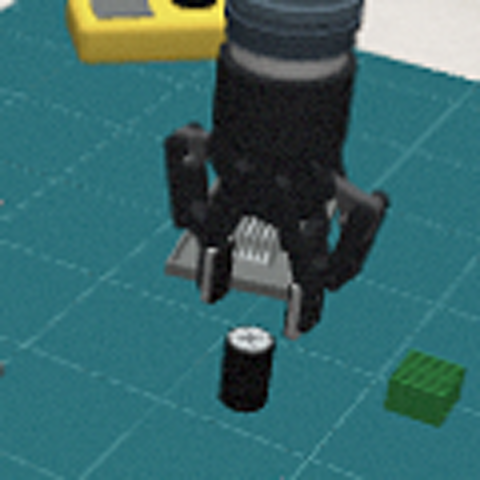

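The can stands under the open fingers, and a few mm of correction are needed.

>>> servo_tool(steps=[[0,0,0,0,-0.003,-0.005,0.6],[0,0,0,0.012,0,0,0.6],[0,0,0,0.014,0,0,0.6],[0,0,0,0.01,0,0,0.6],[0,0,0,0.003,0,0,0.6],[0,0,0,0,0,0,0.6],[0,0,0,0,0,0,0.6]])

```text
time: 18.68
tool_pos: [432.2, -132.2, 20.1]
orientation: [0.527, 0.47, -0.525, 0.475]
force: [1.2, -0.1, 0.1]
opening: 51.1
```

```bash
python3 -c "
from h import *
go([427.8,-131.7,13],-5.9)"
```

```text
pos [ 432.2 -132.2   20.1]
xaxis [ 0.008 -0.003 -1.   ]
jawyaw -6.1
q6 1.24
t 18.68
F [ 1.2 -0.1  0.1]
open 51.1
turn_x -0.2
shift_tool_mm [ 7.  -4.5 -0. ]
level tool rotvec deg [-0.    0.12 -0.49]
```

>>> servo_tool(steps=[[0,0.1,-0.5,0.003,-0.004,0,0.6],[0,0,0,0.003,0,0,0.6],[0,0,0,0.001,0,0,0.6],[0,0,0,0,0,0,0.6],[0,0,0,0,0,0,0.4],[0,0,0,0,0,0,0.2],[0,0,0,0,0,0,0.15],[0,0,0,0,0,0,0.15],[0,0,0,0,0,0,0.15]])

```text
time: 19.43
tool_pos: [430.0, -132.5, 15.1]
orientation: [0.526, 0.471, -0.526, 0.474]
force: [-0.3, 0.4, -1.0]
opening: 28.8
```

```bash
python3 -c "
from h import *
go([427.8,-131.7,13],-5.9)"
```

```text
pos [ 430.  -132.5   15.1]
xaxis [ 0.003 -0.002 -1.   ]
jawyaw -6.1
q6 1.24
t 19.43
F [-0.3  0.4 -1. ]
open 28.8
turn_x -0.2
shift_tool_mm [ 2.1 -2.3 -0.6]
level tool rotvec deg [ 0.   0.1 -0.2]
```

>>> servo_tool(steps=[[0,0,0,-0.005,0,0,0.1],[0,0,0,-0.015,0,0,0.1],[0,0,0,-0.025,0,0,0.1],[0,0,0,-0.02,0,0,0.1],[0,0,0,-0.005,0,0,0.1],[0,0,0,0,0,0,0.1]])

```text
time: 19.93
tool_pos: [427.6, -131.4, 87.4]
orientation: [-0.526, -0.473, 0.526, -0.472]
force: [-0.1, -0.1, -1.1]
opening: 28.9
```

```bash
python3 -c "
from h import *
go([614.6,-41.7,70],-5.9)"
```

```text
pos [ 427.6 -131.4   87.4]
xaxis [-0.001 -0.    -1.   ]
jawyaw -6.1
q6 1.24
t 19.93
F [-0.1 -0.1 -1.1]
open 28.9
turn_x -0.2
shift_tool_mm [  17.2  176.8 -108.5]
level tool rotvec deg [-0.    0.01  0.07]
```

>>> servo_tool(steps=[[0,0,0,0,0.012,-0.007,0.1],[0,0,0,0,0.024,-0.015,0.1],[0,0,0,0,0.024,-0.015,0.1],[0,0,0,0,0.024,-0.015,0.1],[0,0,0,0,0.024,-0.015,0.1],[0,0,0,0,0.024,-0.015,0.1],[0,0,0,0,0.02,-0.012,0.1],[0,0,0,0,0.015,-0.008,0.1],[0,0,0,0,0.008,-0.005,0.1],[0,0,0,0,0,0,0.1],[0,0,0,0,0,0,0.1]])

```text
time: 20.85
tool_pos: [615.5, -38.1, 72.5]
orientation: [-0.523, -0.476, 0.53, -0.468]
force: [-0.4, -0.4, -0.1]
opening: 28.7
```

```bash
python3 -c "
from h import *
go([614.6,-41.7,18],-5.9)"
```

```text
pos [615.5 -38.1  72.5]
xaxis [-0.014  0.002 -1.   ]
jawyaw -6.3
q6 1.52
t 20.85
F [-0.4 -0.4 -0.1]
open 28.7
turn_x -0.4
shift_tool_mm [54.5  0.3  3.7]
level tool rotvec deg [-0.   -0.03  0.83]
```

>>> servo_tool(steps=[[-0.4,0,0.8,0.005,0,0.003,0.1],[0,0,0,0.012,0,0,0.1],[0,0,0,0.012,0,0,0.1],[0,0,0,0.01,0,0,0.1],[0,0,0,0.004,0,0,0.1],[0,0,0,0,0,0,0.1],[0,0,0,0,0,0,0.1]])

```text
time: 21.43
tool_pos: [607.6, -43.1, 23.8]
orientation: [-0.524, -0.475, 0.528, -0.471]
force: [-0.4, 0.3, -1.0]
opening: 29.4
```

```bash
python3 -c "
from h import *
go([614.6,-41.7,18],-5.9)"
```

```text
pos [607.6 -43.1  23.8]
xaxis [-0.009  0.001 -1.   ]
jawyaw -6.0
q6 1.5
t 21.43
F [-0.4  0.3 -1. ]
open 29.4
turn_x -0.1
shift_tool_mm [ 5.7  6.9 -2.1]
level tool rotvec deg [-0.  -0.   0.5]
```

>>> servo_tool(steps=[[0,0,0.5,0.001,0.006,-0.002,0.1],[0,0,0,0.002,0,0,0.1],[0,0,0,0.001,0,0,0.1],[0,0,0,0.001,0,0,0.1],[0,0,0,0,0,0,0.1]])

```text
time: 21.85
tool_pos: [615.9, -42.0, 20.3]
orientation: [0.527, 0.472, -0.525, 0.474]
force: [-0.0, -0.6, -0.2]
opening: 29.0
```

```bash
python3 -c "
from h import *
go([614.6,-41.7,18],-5.9)"
```

```text
pos [615.9 -42.   20.3]
xaxis [ 0.004 -0.001 -1.   ]
jawyaw -6.0
q6 1.51
t 21.85
F [-0.  -0.6 -0.2]
open 29.0
turn_x -0.1
shift_tool_mm [ 2.3 -1.3 -0.2]
level tool rotvec deg [-0.    0.01 -0.25]
```

>>> servo_tool(steps=[[0,0,-0.2,0.001,-0.001,0,0.1],[0,0,0,0.001,0,0,0.1],[0,0,0,0.001,0,0,0.1],[0,0,0,0.001,0,0,0.1],[0,0,0,0,0,0,0.1]])

```text
time: 22.27
tool_pos: [615.7, -41.9, 18.4]
orientation: [0.526, 0.472, -0.525, 0.474]
force: [-0.3, 0.3, -0.2]
opening: 28.9
```

>>> servo_tool(steps=[[0,0,0,0.001,0,0,0.1],[0,0,0,0,0,0,0.1],[0,0,0,0,0,0,0.4],[0,0,0,0,0,0,0.45],[0,0,0,0,0,0,0.5],[0,0,0,-0.01,0,0,0.5],[0,0,0,-0.025,0,0,0.5],[0,0,0,-0.035,0,0,0.5],[0,0,0,-0.035,0,0,0.5],[0,0,0,-0.01,0,0,0.5],[0,0,0,0,0,0,0.5]])

```text
time: 23.18
tool_pos: [612.8, -41.4, 137.0]
orientation: [-0.525, -0.474, 0.526, -0.472]
force: [0.5, -0.4, 0.3]
opening: 42.6
```

>>> servo_tool(steps=[[-7,0,0,0,0,0,0.5],[-7,0,0,0,0,0,0.5],[-7,0,0,0,0,0,0.5],[-7,0,0,0,0,0,0.5],[-7,0,0,0,0,0,0.5],[-7,0,0,0,0,0,0.5],[-7,0,0,0,0,0,0.5],[-7,0,0,0,0,0,0.5],[-7,0,0,0,0,0,0.5],[-7,0,0,0,0,0,0.5],[-7,0,0,0,0,0,0.5],[-7,0,0,0,0,0,0.5]])

```text
time: 24.18
tool_pos: [609.5, -40.9, 131.8]
orientation: [0.062, 0.708, -0.061, 0.701]
force: [0.3, 0.6, 0.6]
opening: 42.2
```

```bash
python3 -c "
from h import *
go([435.4,129.1,100],92.6)
save('side','s6.png',(290,130,460,270),4)"
```

```text
pos [609.5 -40.9 131.8]
xaxis [-0.01   0.001 -1.   ]
jawyaw 80.1
q6 0.0
t 24.18
F [0.3 0.6 0.6]
open 42.2
turn_x -12.5
shift_tool_mm [  33.3  177.6 -166. ]
level tool rotvec deg [ 0.   -0.55  0.01]
```

View pics/s6.png

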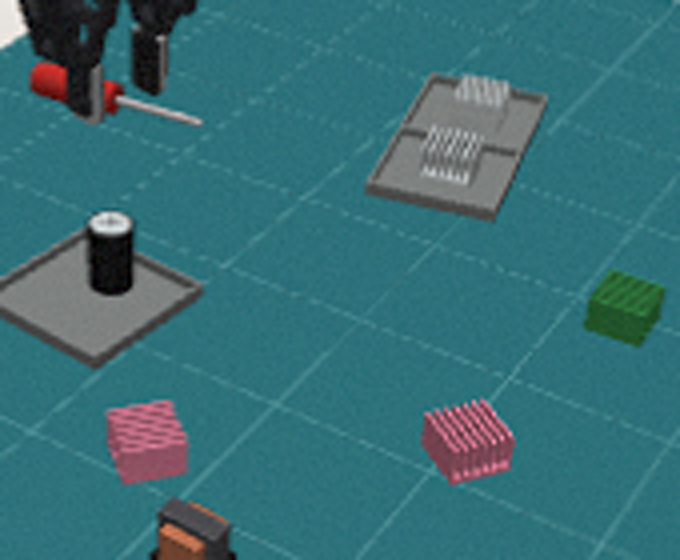

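Both sinks sit one per bay, and the first can stands in the square tray. The transformer is next.

>>> servo_tool(steps=[[-6.2,0,0,0,0,0,0.55],[-6.2,0,0,0,0,0,0.55],[0,0,0,0,0.015,-0.014,0.55],[0,0,0,0,0.025,-0.0235,0.55],[0,0,0,0,0.025,-0.0235,0.55],[0,0,0,0,0.025,-0.0235,0.55],[0,0,0,0,0.025,-0.0235,0.55],[0,0,0,0,0.025,-0.0235,0.55],[0,0,0,0,0.02,-0.019,0.55],[0,0,0,0.01,0.012,-0.011,0.55],[0,0,0,0.01,0.005,-0.005,0.55],[0,0,0,0,0,0,0.55]])

```text
time: 25.23
tool_pos: [423.4, 133.9, 105.8]
orientation: [-0.007, 0.713, 0.008, 0.701]
force: [-1.1, -0.7, -0.5]
opening: 47.1
```

>>> servo_tool(steps=[[0,0,0,0,0,0,0.55],[0,0,0,0,0,0,0.55]])

```text
time: 25.4
tool_pos: [422.6, 133.8, 105.4]
orientation: [-0.007, 0.714, 0.008, 0.7]
force: [-0.3, 0.5, 0.7]
opening: 46.9
```

```bash
python3 -c "
from h import *
go([435.4,129.1,5],92.6)"
```

```text
pos [422.6 133.8 105.4]
xaxis [-0.019  0.001 -1.   ]
jawyaw 91.2
q6 0.14
t 25.4
F [-0.3  0.5  0.7]
open 46.9
turn_x -1.4
shift_tool_mm [100.1  -5.4  14.5]
level tool rotvec deg [-0.   -1.07 -0.08]
```

>>> servo_tool(steps=[[-1.4,-1,0,0,-0.005,0.008,0.55],[0,0,0,0.01,0,0.005,0.55],[0,0,0,0.015,0,0,0.55],[0,0,0,0.015,0,0,0.55],[0,0,0,0.01,0,0,0.55],[0,0,0,0,0,0,0.55],[0,0,0,0,0,0,0.55]])

```text
time: 25.98
tool_pos: [445.1, 126.4, 53.8]
orientation: [-0.01, 0.705, 0.011, 0.709]
force: [-0.3, -0.3, 0.3]
opening: 47.2
```

```bash
python3 -c "
from h import *
go([435.4,129.1,5],92.6)"
```

```text
pos [445.1 126.4  53.8]
xaxis [ 0.006  0.002 -1.   ]
jawyaw 91.7
q6 0.11
t 25.98
F [-0.3 -0.3  0.3]
open 47.2
turn_x -0.9
shift_tool_mm [48.8  3.1 -9.9]
level tool rotvec deg [-0.    0.38 -0.12]
```

>>> servo_tool(steps=[[-0.9,0.4,0,0,0.003,-0.009,0.55],[0,0,0,0.01,0,0,0.55],[0,0,0,0.01,0,0,0.55],[0,0,0,0.006,0,0,0.55],[0,0,0,0,0,0,0.55],[0,0,0,0,0,0,0.55]])

```text
time: 26.48
tool_pos: [437.1, 129.5, 28.5]
orientation: [-0.015, 0.707, 0.017, 0.707]
force: [-0.4, -0.8, -0.2]
opening: 47.2
```

```bash
python3 -c "
from h import *
go([435.4,129.1,5],92.6)"
```

```text
pos [437.1 129.5  28.5]
xaxis [ 0.001  0.003 -1.   ]
jawyaw 92.6
q6 0.1
t 26.48
F [-0.4 -0.8 -0.2]
open 47.2
turn_x -0.0
shift_tool_mm [23.5 -0.4 -1.7]
level tool rotvec deg [ 0.    0.07 -0.17]
```

>>> servo_tool(steps=[[0,0,0,0.008,0,-0.0015,0.55],[0,0,0,0.008,0,0,0.55],[0,0,0,0.005,0,0,0.55],[0,0,0,0.001,0,0,0.55],[0,0,0,0,0,0,0.55],[0,0,0,0,0,0,0.4],[0,0,0,0,0,0,0.2],[0,0,0,0,0,0,0.15],[0,0,0,0,0,0,0.15],[0,0,0,0,0,0,0.15]], squeeze=45)

```text
time: 27.32
tool_pos: [436.1, 129.8, 5.4]
orientation: [-0.015, 0.706, 0.017, 0.708]
force: [0.2, 0.0, -0.6]
opening: 27.2
```

```bash
python3 -c "
from h import *
go([435.4,129.1,5],92.6)"
```

```text
pos [436.1 129.8   5.4]
xaxis [ 0.002  0.003 -1.   ]
jawyaw 92.6
q6 0.1
t 27.32
F [ 0.2  0.  -0.6]
open 27.2
turn_x -0.0
shift_tool_mm [ 0.4 -0.7 -0.8]
level tool rotvec deg [-0.    0.14 -0.19]
```

Gripped with the TCP 5.4 mm above the mat. I lift it and carry it to the dish at (528, 347), about 92 mm in x and 217 mm in y.

>>> servo_tool(steps=[[0,0,0,-0.005,0,0,0.1],[0,0,0,-0.015,0,0,0.1],[0,0,0,-0.025,0,0,0.1],[0,0,0,-0.02,0,0,0.1],[0,0,0,-0.005,0,0,0.1],[0,0,0,0,0,0,0.1]])

```text
time: 27.82
tool_pos: [434.1, 129.1, 78.1]
orientation: [-0.015, 0.707, 0.017, 0.706]
force: [0.1, 0.4, -0.9]
opening: 27.3
```

```bash
python3 -c "
from h import *
go([528,347,70],92.6)"
```

```text
pos [434.1 129.1  78.1]
xaxis [-0.001  0.003 -1.   ]
jawyaw 92.6
q6 0.1
t 27.82
F [ 0.1  0.4 -0.9]
open 27.3
turn_x -0.0
shift_tool_mm [  8.5 213.3 103.8]
level tool rotvec deg [ 0.   -0.07 -0.16]
```

>>> servo_tool(steps=[[0,0,0,0,0.013,0.006,0.1],[0,0,0,0,0.025,0.012,0.1],[0,0,0,0,0.025,0.012,0.1],[0,0,0,0,0.025,0.012,0.1],[0,0,0,0,0.025,0.012,0.1],[0,0,0,0,0.025,0.012,0.1],[0,0,0,0,0.025,0.012,0.1],[0,0,0,0,0.02,0.01,0.1],[0,0,0,0,0.015,0.007,0.1],[0,0,0,0,0.01,0.005,0.1],[0,0,0,0,0,0,0.1],[0,0,0,0,0,0,0.1]])

```text
time: 28.82
tool_pos: [522.7, 348.7, 62.3]
orientation: [-0.016, 0.712, 0.014, 0.702]
force: [-0.4, 0.3, -0.7]
opening: 27.3
```

```bash
python3 -c "
from h import *
go([528,347,8.4],92.6)
im=save('side','s7.png',(180,200,330,350),4)"
```

```text
pos [522.7 348.7  62.3]
xaxis [-0.014 -0.004 -1.   ]
jawyaw 92.4
q6 0.44
t 28.82
F [-0.4  0.3 -0.7]
open 27.3
turn_x -0.2
shift_tool_mm [53.8 -1.7  6. ]
level tool rotvec deg [-0.  -0.8  0.2]
```

View pics/s7.png

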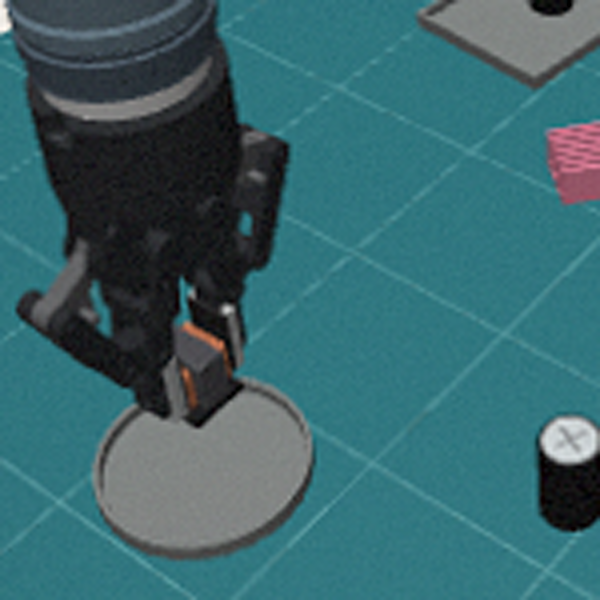

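The transformer hangs level above the dish in the fingers. I lower it.

>>> servo_tool(steps=[[0,-0.8,0.2,0.005,-0.001,0.004,0.1],[0,0,0,0.012,0,0,0.1],[0,0,0,0.012,0,0,0.1],[0,0,0,0.01,0,0,0.1],[0,0,0,0.004,0,0,0.1],[0,0,0,0,0,0,0.1],[0,0,0,0,0,0,0.1]])

```text
time: 29.45
tool_pos: [522.9, 340.4, 15.4]
orientation: [-0.015, 0.709, 0.012, 0.705]
force: [-0.4, -0.0, -0.6]
opening: 26.9
```

```bash
python3 -c "
from h import *
go([528,347,8.4],92.6)"
```

```text
pos [522.9 340.4  15.4]
xaxis [-0.005 -0.004 -1.   ]
jawyaw 92.1
q6 0.44
t 29.45
F [-0.4 -0.  -0.6]
open 26.9
turn_x -0.5
shift_tool_mm [7.  6.4 5.4]
level tool rotvec deg [ 0.   -0.31  0.23]
```

>>> servo_tool(steps=[[0,-0.3,0.2,0.002,0.006,0.005,0.1],[0,0,0,0.002,0,0,0.1],[0,0,0,0.001,0,0,0.1],[0,0,0,0.001,0,0,0.1],[0,0,0,0,0,0,0.1]])

```text
time: 29.87
tool_pos: [529.8, 347.8, 10.9]
orientation: [-0.013, 0.706, 0.014, 0.708]
force: [0.1, -0.2, -1.3]
opening: 27.0
```

```bash
python3 -c "
from h import *
go([528,347,8.4],92.6)"
```

```text
pos [529.8 347.8  10.9]
xaxis [ 0.004  0.002 -1.   ]
jawyaw 92.1
q6 0.44
t 29.87
F [ 0.1 -0.2 -1.3]
open 27.0
turn_x -0.5
shift_tool_mm [ 2.5 -0.8 -1.8]
level tool rotvec deg [ 0.    0.21 -0.08]
```

>>> servo_tool(steps=[[0,0.2,0,0.001,0,-0.001,0.1],[0,0,0,0.001,0,0,0.1],[0,0,0,0.001,0,0,0.1],[0,0,0,0.001,0,0,0.1],[0,0,0,0,0,0,0.1]])

```text
time: 30.28
tool_pos: [529.2, 348.3, 8.3]
orientation: [-0.012, 0.706, 0.014, 0.707]
force: [-0.4, 0.3, -2.1]
opening: 27.0
```

>>> servo_tool(steps=[[0,0,0,0.001,0,0,0.1],[0,0,0,0,0,0,0.1],[0,0,0,0,0,0,0.4],[0,0,0,0,0,0,0.45],[0,0,0,0,0,0,0.45],[0,0,0,-0.01,0,0,0.45],[0,0,0,-0.025,0,0,0.45],[0,0,0,-0.035,0,0,0.45],[0,0,0,-0.035,0,0,0.6],[0,0,0,-0.01,0,0,0.6],[7,0,0,0,0,0,0.6],[7,0,0,0,0,0,0.6]])

```text
time: 31.28
tool_pos: [528.5, 347.6, 131.2]
orientation: [0.077, 0.703, -0.075, 0.703]
force: [0.0, 0.7, -0.2]
opening: 51.4
```

>>> servo_tool(steps=[[7,0,0,0,0,0,0.6],[7,0,0,0,0,0,0.6],[7,0,0,0,0,0,0.6],[7,0,0,0,0,0,0.6],[7,0,0,0,0,0,0.6],[7,0,0,0,0,0,0.6],[7,0,0,0,0,0,0.6],[7,0,0,0,0,0,0.6],[7,0,0,0,0,0,0.6],[7,0,0,0,0,0,0.6],[7,0,0,0,0,0,0.6],[5,0,0,0,0,0,0.6]])

```text
time: 32.28
tool_pos: [531.0, 349.0, 143.7]
orientation: [0.532, 0.47, -0.522, 0.472]
force: [0.1, 0.1, 0.4]
opening: 51.5
```

```bash
python3 -c "
from h import *
go([379.9,264.6,100],-5.9)"
```

```text
pos [531.  349.  143.7]
xaxis [ 0.012  0.007 -1.   ]
jawyaw -6.4
q6 2.16
t 32.28
F [0.1 0.1 0.4]
open 51.5
turn_x -0.5
shift_tool_mm [  41.3 -142.    99.9]
level tool rotvec deg [-0.   -0.5  -0.62]
```

>>> servo_tool(steps=[[0,-0.5,-0.6,0,-0.012,0.008,0.6],[0,0,0,0,-0.024,0.017,0.6],[0,0,0,0,-0.024,0.017,0.6],[0,0,0,0,-0.024,0.017,0.6],[0,0,0,0,-0.024,0.017,0.6],[0,0,0,0.01,-0.015,0.012,0.6],[0,0,0,0.01,-0.01,0.007,0.6],[0,0,0,0.01,-0.005,0.003,0.6],[0,0,0,0.01,0,0,0.6],[0,0,0,0.005,0,0,0.6],[0,0,0,0,0,0,0.6],[0,0,0,0,0,0,0.6]])

```text
time: 33.28
tool_pos: [378.2, 265.0, 104.2]
orientation: [0.532, 0.469, -0.524, 0.471]
force: [-0.4, -0.7, 1.1]
opening: 51.4
```

```bash
python3 -c "
from h import *
go([379.9,264.6,13],-5.9)
im=save('top','t8.png',(160,180,260,280),5)"
```

```text
pos [378.2 265.  104.2]
xaxis [ 0.01   0.005 -1.   ]
jawyaw -6.7
q6 2.16
t 33.28
F [-0.4 -0.7  1.1]
open 51.4
turn_x -0.8
shift_tool_mm [91.3  0.8  0.8]
level tool rotvec deg [-0.   -0.35 -0.55]
```

View pics/t8.png

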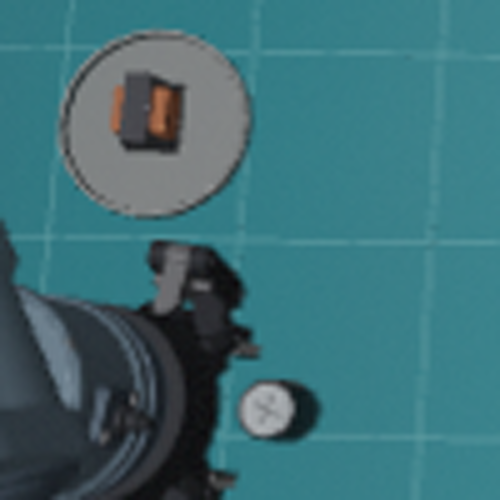

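The transformer is near the dish centre at crop (150,112), and the second can is at crop (267,409). I descend partway.

>>> servo_tool(steps=[[-0.8,-0.3,-0.5,0.008,0.001,0.001,0.6],[0,0,0,0.014,0,0,0.6],[0,0,0,0.014,0,0,0.6],[0,0,0,0.008,0,0,0.6],[0,0,0,0,0,0,0.6],[0,0,0,0,0,0,0.6]])

```text
time: 33.83
tool_pos: [384.9, 266.2, 60.5]
orientation: [0.527, 0.474, -0.522, 0.475]
force: [-0.3, -0.8, 0.9]
opening: 51.2
```

```bash
python3 -c "
from h import *
go([379.9,264.6,13],-5.9)
save('side','s9.png',(270,230,370,350),5)
for P in ([379.9,264.6,45],[379.9,264.6,0],ctrl.state()['tool_pos']): print((proj('side',P)-[270,230])*5,(proj('top',P)-[160,180])*5)"
```

```text
pos [384.9 266.2  60.5]
xaxis [ 0.006  0.003 -1.   ]
jawyaw -5.7
q6 2.14
t 33.83
F [-0.3 -0.8  0.9]
open 51.2
turn_x 0.2
shift_tool_mm [47.5 -5.1  2.3]
level tool rotvec deg [ 0.   -0.23 -0.35]
[268.25538701 399.55928431] [265.43987558 406.75335826]
[268.56088111 482.05187706] [291.3204033  409.63736692]
[253.56006068 365.87138345] [253.34330623 395.19185004]
```

View pics/s9.png

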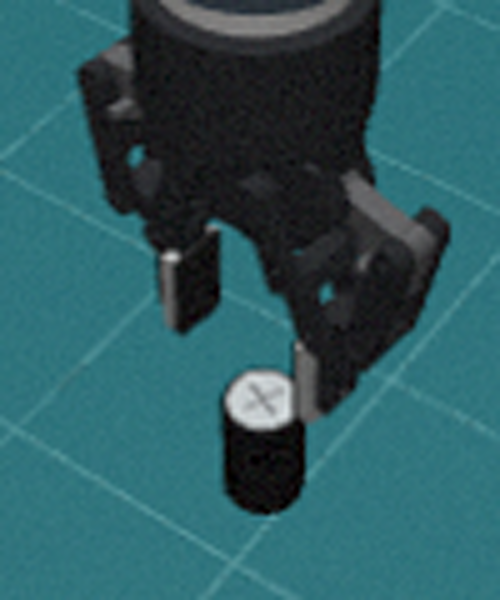

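The can's top is at crop (261,399) against a predicted (268,400), so they agree to about 2 mm. I correct and go down.

>>> servo_tool(steps=[[0,-0.2,-0.3,0,-0.004,0.001,0.6],[0,0,0,0.01,0,0,0.6],[0,0,0,0.014,0,0,0.6],[0,0,0,0.012,0,0,0.6],[0,0,0,0.005,0,0,0.6],[0,0,0,0,0,0,0.6],[0,0,0,0,0,0,0.6]])

```text
time: 34.47
tool_pos: [383.4, 267.6, 22.9]
orientation: [0.526, 0.474, -0.522, 0.475]
force: [-0.6, -0.5, 0.6]
opening: 51.3
```

```bash
python3 -c "
from h import *
go([381,265,13],-5.9)"
```

```text
pos [383.4 267.6  22.9]
xaxis [ 0.006  0.003 -1.   ]
jawyaw -5.6
q6 2.14
t 34.47
F [-0.6 -0.5  0.6]
open 51.3
turn_x 0.3
shift_tool_mm [ 9.9 -2.2  2.9]
level tool rotvec deg [ 0.   -0.22 -0.33]
```

>>> servo_tool(steps=[[0,-0.2,-0.3,0.004,-0.002,0.003,0.6],[0,0,0,0.004,0,0,0.6],[0,0,0,0.001,0,0,0.6],[0,0,0,0,0,0,0.6],[0,0,0,0,0,0,0.4],[0,0,0,0,0,0,0.2],[0,0,0,0,0,0,0.15],[0,0,0,0,0,0,0.15],[0,0,0,0,0,0,0.15]], squeeze=40)

```text
time: 35.22
tool_pos: [382.9, 265.6, 15.9]
orientation: [0.525, 0.474, -0.522, 0.475]
force: [-0.3, 0.2, -0.3]
opening: 28.7
```

```bash
python3 -c "
from h import *
go([381,265,13],-5.9)"
```

```text
pos [382.9 265.6  15.9]
xaxis [ 0.004  0.002 -1.   ]
jawyaw -5.6
q6 2.14
t 35.22
F [-0.3  0.2 -0.3]
open 28.7
turn_x 0.3
shift_tool_mm [ 2.8 -1.8  0.8]
level tool rotvec deg [ 0.   -0.14 -0.21]
```

>>> servo_tool(steps=[[0,0,0,-0.005,0,0,0.1],[0,0,0,-0.015,0,0,0.1],[0,0,0,-0.025,0,0,0.1],[0,0,0,-0.025,0,0,0.1],[0,0,0,-0.01,0,0,0.1],[0,0,0,0,0,0,0.1],[0,0,0,0,0,0,0.1]])

```text
time: 35.8
tool_pos: [380.7, 264.5, 99.5]
orientation: [0.524, 0.475, -0.524, 0.475]
force: [0.1, 0.3, -0.5]
opening: 28.7
```

```bash
python3 -c "
from h import *
go([619,2,90],-5.9)"
```

```text
pos [380.7 264.5  99.5]
xaxis [ 0.  0. -1.]
jawyaw -5.6
q6 2.14
t 35.8
F [ 0.1  0.3 -0.5]
open 28.7
turn_x 0.3
shift_tool_mm [  9.5 264.1 236.5]
level tool rotvec deg [-0.   -0.02 -0.02]
```

>>> servo_tool(steps=[[0,0,0,0,0.012,0.01,0.1],[0,0,0,0,0.024,0.0215,0.1],[0,0,0,0,0.024,0.0215,0.1],[0,0,0,0,0.024,0.0215,0.1],[0,0,0,0,0.024,0.0215,0.1],[0,0,0,0,0.024,0.0215,0.1],[0,0,0,0,0.024,0.0215,0.1],[0,0,0,0,0.024,0.0215,0.1],[0,0,0,0,0.018,0.016,0.1],[0,0,0,0,0.01,0.01,0.1],[0,0,0,0,0,0,0.1],[0,0,0,0,0,0,0.1]])

```text
time: 36.8
tool_pos: [570.3, 49.0, 85.1]
orientation: [-0.518, -0.48, 0.527, -0.472]
force: [-0.6, 0.4, -1.4]
opening: 28.6
```

```bash
python3 -c "
from h import *
go([619,2,90],-5.9)"
```

```text
pos [570.3  49.   85.1]
xaxis [-0.017  0.    -1.   ]
jawyaw -5.3
q6 1.64
t 36.8
F [-0.6  0.4 -1.4]
open 28.6
turn_x 0.6
shift_tool_mm [-5.7 53.2 41.7]
level tool rotvec deg [0.   0.08 0.97]
```

>>> servo_tool(steps=[[0.6,0,1,0,0.008,0.007,0.1],[0,0,0,0,0.014,0.011,0.1],[0,0,0,0,0.014,0.011,0.1],[0,0,0,0,0.01,0.008,0.1],[0,0,0,0,0.005,0.004,0.1],[0,0,0,0,0,0,0.1],[0,0,0,0,0,0,0.1]])

```text
time: 37.38
tool_pos: [611.8, 7.8, 82.4]
orientation: [-0.522, -0.476, 0.525, -0.474]
force: [-0.1, -0.4, -0.8]
opening: 28.7
```

```bash
python3 -c "
from h import *
go([619,2,19],-5.9)"
```

```text
pos [611.8   7.8  82.4]
xaxis [-0.004  0.    -1.   ]
jawyaw -5.5
q6 1.58
t 37.38
F [-0.1 -0.4 -0.8]
open 28.7
turn_x 0.4
shift_tool_mm [63.3  8.   5. ]
level tool rotvec deg [0.   0.01 0.25]
```

>>> servo_tool(steps=[[0.4,0,0.2,0.005,0.008,0.005,0.1],[0,0,0,0.012,0,0,0.1],[0,0,0,0.014,0,0,0.1],[0,0,0,0.01,0,0,0.1],[0,0,0,0.004,0,0,0.1],[0,0,0,0,0,0,0.1],[0,0,0,0,0,0,0.1]])

```text
time: 37.97
tool_pos: [618.1, 4.8, 34.9]
orientation: [-0.524, -0.474, 0.525, -0.474]
force: [0.0, -0.5, -0.1]
opening: 28.9
```

```bash
python3 -c "
from h import *
go([619,2,19],-5.9)"
```

```text
pos [618.1   4.8  34.9]
xaxis [-0.001  0.    -1.   ]
jawyaw -5.7
q6 1.58
t 37.97
F [ 0.  -0.5 -0.1]
open 28.9
turn_x 0.2
shift_tool_mm [15.9  1.2  2.7]
level tool rotvec deg [ 0.   -0.01  0.03]
```

>>> servo_tool(steps=[[0,0,0,0.004,0.001,0.003,0.1],[0,0,0,0.005,0,0,0.1],[0,0,0,0.003,0,0,0.1],[0,0,0,0.001,0,0,0.1],[0,0,0,0,0,0,0.1],[0,0,0,0,0,0,0.1]])

```text
time: 38.47
tool_pos: [620.3, 1.2, 22.5]
orientation: [0.525, 0.474, -0.524, 0.475]
force: [-0.6, 0.1, -0.2]
opening: 28.6
```

```bash
python3 -c "
from h import *
go([619,2,19],-5.9)"
```

```text
pos [620.3   1.2  22.5]
xaxis [ 0.003 -0.    -1.   ]
jawyaw -5.7
q6 1.57
t 38.47
F [-0.6  0.1 -0.2]
open 28.6
turn_x 0.2
shift_tool_mm [ 3.5 -1.4 -0.6]
level tool rotvec deg [-0.   -0.01 -0.14]
```

>>> servo_tool(steps=[[0,0,-0.1,0.001,-0.001,0,0.1],[0,0,0,0.001,0,0,0.1],[0,0,0,0.001,0,0,0.1],[0,0,0,0.001,0,0,0.1],[0,0,0,0.001,0,0,0.1],[0,0,0,0,0,0,0.1]])

```text
time: 38.97
tool_pos: [620.0, 1.3, 18.9]
orientation: [0.525, 0.474, -0.524, 0.475]
force: [0.5, -0.2, 0.2]
opening: 28.8
```

Touching down; I let go, rise, and back off to the left so the view is clear.

>>> servo_tool(steps=[[0,0,0,0.001,0,0,0.1],[0,0,0,0,0,0,0.1],[0,0,0,0,0,0,0.4],[0,0,0,0,0,0,0.45],[0,0,0,0,0,0,0.45],[0,0,0,-0.01,0,0,0.45],[0,0,0,-0.025,0,0,0.45],[0,0,0,-0.035,0,0,0.45],[0,0,0,-0.04,0,0,0.45],[0,0,0,-0.04,0,0,0.45],[0,0,0,-0.02,0,0,0.45]])

```text
time: 39.88
tool_pos: [613.4, 1.9, 189.4]
orientation: [-0.521, -0.478, 0.528, -0.471]
force: [0.4, -0.2, 0.0]
opening: 38.4
```

>>> servo_tool(steps=[[0,0,0,0,-0.01,-0.015,0.45],[0,0,0,0,-0.02,-0.03,0.45],[0,0,0,0,-0.02,-0.03,0.45],[0,0,0,0,-0.02,-0.03,0.45],[0,0,0,0,-0.02,-0.03,0.45],[0,0,0,0,-0.02,-0.02,0.45],[0,0,0,0,-0.01,-0.01,0.45],[0,0,0,0,0,0,0.45],[0,0,0,0,0,0,0.45],[0,0,0,0,0,0,0.45]])

```text
time: 40.72
tool_pos: [505.2, 188.4, 195.7]
orientation: [0.525, 0.475, -0.524, 0.473]
force: [0.2, -0.6, 0.0]
opening: 38.8
```

```bash
python3 -c "
from h import *
go()
save('top','a.png',(160,90,500,270),2.3);b=save('side','b.png',(190,130,440,350),2.3)
a=cv2.imread('pics/a.png');b=cv2.imread('pics/b.png')[:,:a.shape[1]]
cv2.imwrite('pics/fin_top.png',a);cv2.imwrite('pics/fin_side.png',b)
def tp(P,z): print(P,z.round(1))
tp('expected top px capA,capB',np.r_[proj('top',[615.7,-42,48]),proj('top',[620,1.3,48])])
tp('side',np.r_[proj('side',[615.7,-42,48]),proj('side',[620,1.3,48])])
"
```

```text
pos [505.2 188.4 195.7]
xaxis [-0.002  0.002 -1.   ]
jawyaw -5.8
q6 1.91
t 40.72
F [ 0.2 -0.6  0. ]
open 38.8
level tool rotvec deg [ 0.   -0.12  0.1 ]
expected top px capA,capB [339.6 170.  322.7 168.1]
side [317.9 185.2 305.8 192.8]
```

View pics/fin_top.png

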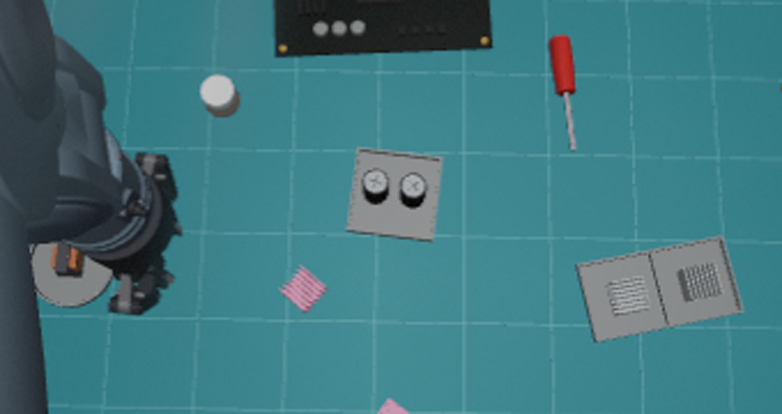

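View pics/fin_side.png

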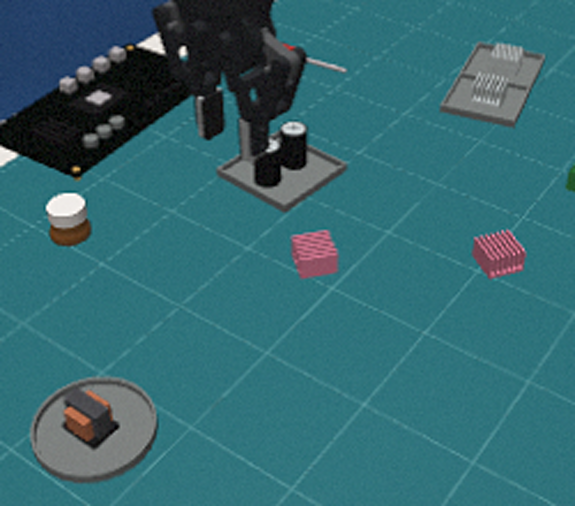

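All five parts sit flat in their trays in both views, and the jar and screwdriver look unmoved. I hand the job in.

```bash
python3 -c "
from bench import *
print(workorder.close_job())"
```

```text
the job is handed in; nothing more can be done
None
```

I placed all five parts and handed the job in at about 41 s of the 96 s allowed; it reported no verdict.

- **Heat sinks:** one in each bay of the divided tray, fins up, set down within a few mm of the bay centres.
- **Capacitors:** both upright in the square tray, about 43 mm apart.
- **Transformer:** on its foot in the round dish, about 5 mm from the centre by eye.

**Last checks:**
- The final pictures from both cameras showed every part flat, released and inside its tray. In the top view the arm partly covered the dish, but the side view showed it fully.
- The jar and screwdriver looked unmoved, and I saw no sign that the pink or green look-alikes had been touched. I judged these by eye and did not measure them.
- At set-down the wrist force showed no clear contact. I judged floor contact from the tool height, taking each part's grip height plus the 3 mm floor, and from the pictures.
- Two position readings for the first capacitor differed by about 4 mm. I used the one from its top, and the grasp held.

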